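# Put the clean specimen containers away in their lanes

### The arm

A 6-joint arm with a two-finger parallel gripper is mounted at the origin on the work surface. World frame = base frame: x ahead of the robot, y to its left, z up, the work surface at z = 0. Lengths are in m, angles in rad, forces in N, time in s.
With the tool pointing down it reaches from about 0.375 to 0.975 m from the base axis. Payload 3.8 kg.
Tool frame: the origin (TCP) lies on the mounting face of the last link; the fingertips stand 173 mm ahead of it and the grasp point (between the pads) lies 155 mm ahead of it (bot.hold_point_z is the distance from the TCP to the grasp point, in m); z points along the fingers, y is the line along which they close (so a half turn about z gives the same grasp; the last joint's range is limited). The gripper opens to 85 mm and grips with 20 to 120 N. Pads are 22 mm wide; open, the fingers measure 114 mm over their backs; the gripper's body (76 mm by 85 mm) begins 54 mm behind the grasp point. The pads swing forward as they close: fully open they stand 13 mm farther back than shut.
Start: joints at [-1.356, 0.264, 1.604, -0, 1.274, -0.037], TCP at [0.168, -0.654, 0.405] pointing down, gripper open.
Joint ranges: [-2.63, 2.63], [-0.94, 2.18], [0.31, 2.57], [-1.31, 4.45], [0, 2.66], [-2.55, 2.55]. Speed limits (rad/s): [2.57, 2.57, 3.14, 3.14, 3.14, 3.14].

### API

Orientations are given as a rotation vector (axis times angle).
In Python, from workcell import bot, optics gives the robot as it stands.
- The arm moves only by the shell command python3 -m jog 'ROWS' [OPENING] [FORCE]. ROWS is JSON, a list of rows, each an object of numbers: "dx", "dy", "dz": the shift along the tool's x, y, z in mm; "ax", "ay", "az": the turn, a rotation vector about the tool's x, y, z in degrees. A call has 1 to 20 rows; each row shifts and turns the commanded pose from where the row before left it, along the tool's axes as they then stand; what a row does not reach is not made up. A row lasts 1/12 s, in which the tool goes at most 41.7 mm and 7.16 degrees, less where a joint would pass 70% of its speed; a pose out of reach is approached as far as the arm can. A call with a gripper value outside its range is refused whole. OPENING is the opening, from 0 (shut) to 1 (fully open), set as the call begins (- or left out, the last holds). The fingers move at their own pace and stop on an object; FORCE is the grip in N (left out, the last holds). Time passes only in rows, so rows that do not move let the fingers close. It gives the time, the measured TCP pose, the force, the opening and the grip force at its end, in the units of the state.
- bot.read_state(): the state, without advancing time (a new reading comes with each control period).
- optics.read_camera(name): name is "scene" or "top" or "wrist"; returns a dict with "img" (384x512x3 uint8, red, green, blue), "vertical_fov" (degrees; the focal length in pixels is half the picture's height over the tangent of half this angle, whatever the lens; pixels are square), "cx", "cy" (the principal point, pixels), "R" (3x3) and "t" (3): a world point X has camera coordinates R X + t; the wrist camera has in their place "tool_from_camera" (4x4, takes a point from camera to tool coordinates, whose origin is the TCP and whose axes are the flange's). Camera axes: x right, y down, z forward; pixel columns grow to the right and rows downward; lengths in m; the calibration is good to about 2 mm. The wrist camera is an equidistant fisheye: a pixel r from the principal point sees the ray r / f radians off the axis. A picture is of the moment at which its call begins: read the wrist's pose just before it. There is no depth.
- bot.finish_job(): hands the job in; it is judged then, once.
The state is a dict: "time": time; "q": joint angles; "joint_vel": joint speeds; "joint_torque": joint torques, N m; "tool_pos": TCP position; "tcp_rot": TCP orientation; "wrist_force": force on the tool from outside, world axes, zero at the start; "torque": the same for the moment, N m; "width": opening from 0.0 (shut) to 1.0 (fully open); "grip_force": force on a finger pad.
Only numpy, scipy, OpenCV 4.12 (cv2) and the standard library are available. Lean on these libraries where they do the work, as an engineer would, in place of code of your own. Each camera call takes 0.05 s, during which the arm holds its last target. There are 200 camera calls.

### The job

Put the four clean containers from the carrying tray away in the storage rack: each one upright in the front place of the lane that already has a container of the same kind at its back, so that the front row stands in the same order as the row behind. Do not tip any of them over, and leave their partners in the rack standing where they are.

Things in the scene. Friction and masses are not known exactly. Their poses are not given: they have to be found in the camera images.
- jar_new: Clean container to be put away: squat round glass jar with a wide flat white screw cap: glass 42 mm across, cap 44 mm across from 38 to 52 mm up, 52 mm tall. Grip it across the cap or just below. Starts upright in one cell of the carrying tray (any cell). Origin: centre of its underside, z up. 30 to 155 g.
- tube_new: Clean container to be put away: tall slim round glass specimen tube with a white cap: glass 24 mm across, cap 27 mm across from 72 to 85 mm up, 85 mm tall. Starts upright in one cell of the carrying tray (any cell). Origin: centre of its underside, z up. 30 to 155 g.
- bottle_new: Clean container to be put away: square glass bottle, body 40 x 40 mm and 56 mm tall, then a shoulder and a round white screw cap 26 mm across; 82 mm tall overall. Its x and y axes are square to the flat sides of the body; grip it across two parallel sides. Starts upright in one cell of the carrying tray (any cell). Origin: centre of its underside, z up. 30 to 155 g.
- flask_new: Clean container to be put away: conical glass flask with a stopper: base 44 mm across, narrowing from 6 mm up to 46 mm up into a straight neck 22 mm across which ends in a rim 25 mm across at 73 to 76 mm; dark stopper to 86 mm. Grip it by the neck, with the fingertips above 46 mm. Starts upright in one cell of the carrying tray (any cell). Origin: centre of its underside, z up. 30 to 155 g.
- jar_old: The jar already in the storage rack, same shape and size as jar_new, loose, standing upright at the back of one of the lanes (any lane). Origin: centre of its underside, z up.
- tube_old: The tube already in the storage rack, same shape and size as tube_new, loose, standing upright at the back of one of the lanes (any lane). Origin: centre of its underside, z up.
- bottle_old: The bottle already in the storage rack, same shape and size as bottle_new, loose, standing upright at the back of one of the lanes (any lane). Origin: centre of its underside, z up.
- flask_old: The flask already in the storage rack, same shape and size as flask_new, loose, standing upright at the back of one of the lanes (any lane). Origin: centre of its underside, z up.
- store: Fixed pale wood rack, 194 (x) x 324 mm (y). Origin: centre of underside; +x along the lanes from open front to 56 mm high back wall. Five lanes 60 mm wide, centres y = 0, +-64, +-128; partitions to z = 26 (outer two 52 at the rear), floor top z = 6, front lip z = 12. Back places x = +45, empty front places x = -50. The fifth back place has a dropper bottle (32 x 80 mm) without a partner.
- tray: Carrying tray of grey plastic, fixed, 68 mm deep (x) and 260 mm wide (y), with one row of four open square cells, centres at y = -96, -32, 32, 96 mm. Each cell 60 mm wide, floor top at z = 4 mm, all walls 4 mm thick with tops at z = 20 mm; low steel carrying loops at both ends. Origin: centre of its underside, z up.
Not all that is in view belongs to the job. Leave any yellow look-alike of the bottle_old alone.

How it is judged:
At the end, for the whole second after the job is handed in: Each clean container stands in the front place of its partner's lane: on the rack floor (within 5 mm), tilt under 0.1 rad, at rest, within 22 mm of the lane's centre line, centre 15 to 85 mm in front of the rack's middle. Partners upright (0.1 rad), within 20 mm of where they started (((y of jar_new in the frame of store between -0.15 and -0.106 m and y of jar_old in the frame of store between -0.15 and -0.106 m) or (y of jar_new in the frame of store between -0.086 and -0.042 m and y of jar_old in the frame of store between -0.086 and -0.042 m) or (y of jar_new in the frame of store between -0.022 and 0.022 m and y of jar_old in the frame of store between -0.022 and 0.022 m) or (y of jar_new in the frame of store between 0.042 and 0.086 m and y of jar_old in the frame of store between 0.042 and 0.086 m) or (y of jar_new in the frame of store between 0.106 and 0.15 m and y of jar_old in the frame of store between 0.106 and 0.15 m)) and x of jar_new in the frame of store between -0.085 and -0.015 m and z of jar_new in the frame of store between 0 and 0.011 m and angle between each of jar_new, jar_old, tube_new, tube_old, bottle_new, bottle_old, flask_new, flask_old's own z axis and vertical below 0.1 rad and linear speed of each of jar_new, tube_new, bottle_new, flask_new below 0.02 m/s and distance of each of jar_old, tube_old, bottle_old, flask_old from where it was at the start of the episode below 0.02 m and ((y of tube_new in the frame of store between -0.15 and -0.106 m and y of tube_old in the frame of store between -0.15 and -0.106 m) or (y of tube_new in the frame of store between -0.086 and -0.042 m and y of tube_old in the frame of store between -0.086 and -0.042 m) or (y of tube_new in the frame of store between -0.022 and 0.022 m and y of tube_old in the frame of store between -0.022 and 0.022 m) or (y of tube_new in the frame of store between 0.042 and 0.086 m and y of tube_old in the frame of store between 0.042 and 0.086 m) or (y of tube_new in the frame of store between 0.106 and 0.15 m and y of tube_old in the frame of store between 0.106 and 0.15 m)) and x of tube_new in the frame of store between -0.085 and -0.015 m and z of tube_new in the frame of store between 0 and 0.011 m and ((y of bottle_new in the frame of store between -0.15 and -0.106 m and y of bottle_old in the frame of store between -0.15 and -0.106 m) or (y of bottle_new in the frame of store between -0.086 and -0.042 m and y of bottle_old in the frame of store between -0.086 and -0.042 m) or (y of bottle_new in the frame of store between -0.022 and 0.022 m and y of bottle_old in the frame of store between -0.022 and 0.022 m) or (y of bottle_new in the frame of store between 0.042 and 0.086 m and y of bottle_old in the frame of store between 0.042 and 0.086 m) or (y of bottle_new in the frame of store between 0.106 and 0.15 m and y of bottle_old in the frame of store between 0.106 and 0.15 m)) and x of bottle_new in the frame of store between -0.085 and -0.015 m and z of bottle_new in the frame of store between 0 and 0.011 m and ((y of flask_new in the frame of store between -0.15 and -0.106 m and y of flask_old in the frame of store between -0.15 and -0.106 m) or (y of flask_new in the frame of store between -0.086 and -0.042 m and y of flask_old in the frame of store between -0.086 and -0.042 m) or (y of flask_new in the frame of store between -0.022 and 0.022 m and y of flask_old in the frame of store between -0.022 and 0.022 m) or (y of flask_new in the frame of store between 0.042 and 0.086 m and y of flask_old in the frame of store between 0.042 and 0.086 m) or (y of flask_new in the frame of store between 0.106 and 0.15 m and y of flask_old in the frame of store between 0.106 and 0.15 m)) and x of flask_new in the frame of store between -0.085 and -0.015 m and z of flask_new in the frame of store between 0 and 0.011 m); the robot touches nothing.
It fails at once if the jar already in the storage rack is knocked over or pushed more than 20 mm (distance of jar_old from where it was at the start of the episode above 0.02 m or angle between jar_old's own z axis and vertical above 0.35 rad).
It fails at once if the tube already in the storage rack is knocked over or pushed more than 20 mm (distance of tube_old from where it was at the start of the episode above 0.02 m or angle between tube_old's own z axis and vertical above 0.35 rad).
It fails at once if the bottle already in the storage rack is knocked over or pushed more than 20 mm (distance of bottle_old from where it was at the start of the episode above 0.02 m or angle between bottle_old's own z axis and vertical above 0.35 rad).
It fails at once if the flask already in the storage rack is knocked over or pushed more than 20 mm (distance of flask_old from where it was at the start of the episode above 0.02 m or angle between flask_old's own z axis and vertical above 0.35 rad).
It fails at once if a clean container is tipped over (angle between any of jar_new, tube_new, bottle_new, flask_new's own z axis and vertical above 0.8 rad).
It also fails if it takes over 106 s, if anything falls off the work surface, if the arm or the gripper's body presses on something with over 40 N, if the wrist force passes 120 N, or if a joint passes its speed limit or range.

## Working session

There is one attempt and no reset: what is moved stays moved. The work goes in short steps, Python scripts to look and compute and a shell command to move; the robot and the scene stay as the last step left them, time stands still between calls to the robot, and variables do not carry over. Pictures are saved under pics/ and viewed, at most 14 in all, crops included, and the job is handed in when it is done.

```bash
ls; mkdir -p pics; python3 - <<'E'
from workcell import bot, optics
import cv2, numpy as np
print(bot.read_state(), bot.hold_point_z)
for n in ("scene","top","wrist"):
    c=optics.read_camera(n); cv2.imwrite(f"pics/{n}0.png",cv2.resize(c["img"][:,:,::-1],(800,600),interpolation=cv2.INTER_CUBIC))
    print(n,{k:np.round(v,4).tolist() for k,v in c.items() if k!="img"})
E
```

```text
pics
{'time': 0.0, 'q': array([-1.35594142e+00,  2.64789298e-01,  1.60538756e+00, -1.13342754e-05,
        1.27368785e+00, -3.69441955e-02]), 'joint_vel': array([ 0.00172979,  0.00047135, -0.00045763,  0.00181311, -0.00125707,
        0.00110982]), 'joint_torque': array([ 2.00439485e-03, -5.15106726e+01, -3.67317402e+01,  2.01888574e-04,
        1.31152302e-02, -1.03682967e-05]), 'tool_pos': array([ 0.16806881, -0.65338952,  0.40332989]), 'tcp_rot': array([-3.11448242e+00, -3.94202180e-01,  3.33768582e-04]), 'wrist_force': array([ 0.40778203,  0.15430718, -0.42994306]), 'torque': array([ 0.03897278,  0.02641771, -0.00995012]), 'grip_force': 0.0, 'width': 1.0014172128389291} 0.1547
scene {'vertical_fov': 51.6625, 'cx': 250.1577, 'cy': 190.7439, 'R': [[0.8578, 0.5138, -0.0153], [0.4331, -0.7385, -0.5168], [-0.2768, 0.4367, -0.856]], 't': [-0.5585, -0.2734, 1.1564]}
top {'vertical_fov': 51.988, 'cx': 245.7043, 'cy': 192.9458, 'R': [[0.0268, -0.9992, 0.0291], [-0.997, -0.0289, -0.0718], [0.0726, -0.0271, -0.997]], 't': [-0.0331, 0.6868, 0.8695]}
wrist {'vertical_fov': 65.7065, 'cx': 253.4869, 'cy': 189.706, 'tool_from_camera': [[0.0002, -0.9608, -0.2771, 0.0697], [1.0, 0.0002, 0.0002, 0.0001], [-0.0001, -0.2771, 0.9608, 0.0311], [0.0, 0.0, 0.0, 1.0]]}
```

View pics/scene0.png

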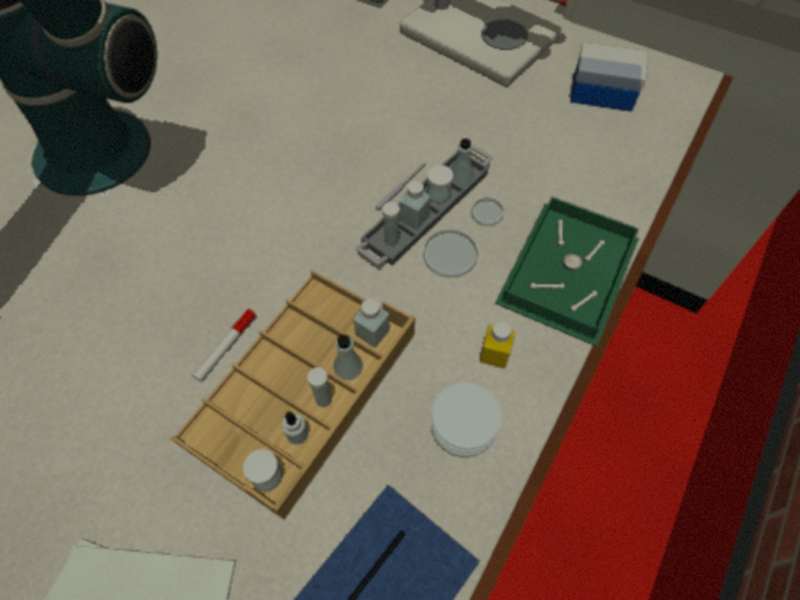

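View pics/top0.png

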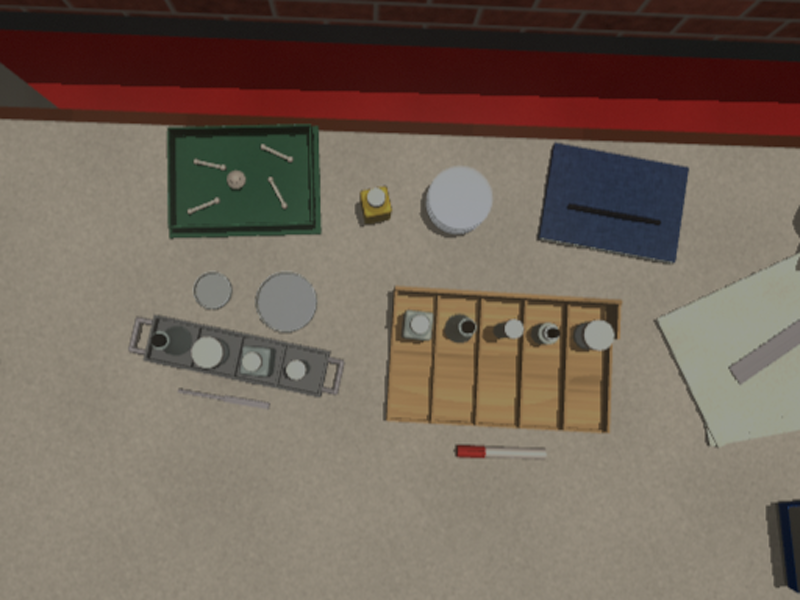

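Scene and top both show the rack's back row. From the left in the top view (+y) it is bottle (420,325), flask (465,327), tube (513,328), dropper (549,332) and jar (597,335). The tray, from the left, holds flask (160,340), jar (207,352), bottle (253,362) and tube (296,370).

```bash
cat > h.py <<'E'
from workcell import bot, optics
import cv2, numpy as np
from scipy.spatial.transform import Rotation as Ro
def cam(n):
    c=optics.read_camera(n); c["f"]=c["img"].shape[0]/2/np.tan(np.radians(c["vertical_fov"]/2)); return c
def ray(c,uv):
    d=np.array([(uv[0]-c["cx"])/c["f"],(uv[1]-c["cy"])/c["f"],1.])
    return -c["R"].T@c["t"], c["R"].T@d
def onz(c,uv,z):
    o,d=ray(c,uv); return o+d*(z-o[2])/d[2]
def proj(c,X):
    p=c["R"]@X+c["t"]; return np.array([c["cx"],c["cy"]])+c["f"]*p[:2]/p[2]
def blobs(m,lo=20,hi=2000):
    n,l,s,ce=cv2.connectedComponentsWithStats(m.astype(np.uint8))
    return [(s[i,4],s[i,:4].tolist(),ce[i].round(1).tolist()) for i in range(1,n) if lo<s[i,4]<hi]
E
python3 - <<'E'
from h import *
c=cam("top"); I=c["img"]; hsv=cv2.cvtColor(I,cv2.COLOR_RGB2HSV)
w=(hsv[...,2]>165)&(hsv[...,1]<40); dk=(hsv[...,2]<45)
wood=(hsv[...,1]>75)&(hsv[...,0]>8)&(hsv[...,0]<28)&(hsv[...,2]>60)
for n,m,lo in(("w",w,40),("dk",dk,15),("wood",wood,60)):
    for b in blobs(m,lo,20000):
        if b[2][1]>180 and b[2][0]<400: print(n,b, onz(c,b[2],.07).round(3))
wd=wood.copy(); wd[:180]=0; cn=max(cv2.findContours(wd.astype(np.uint8),0,1)[0],key=cv2.contourArea)
print(cv2.approxPolyDP(cn,3,True)[:,0].tolist())
cr=np.s_[178:288,80:400]; A=cv2.resize(I[cr][:,:,::-1],(800,275),interpolation=cv2.INTER_CUBIC)
B=np.zeros_like(I[cr]); B[w[cr]]=255; B[dk[cr]]=(0,0,255); B[wood[cr]]=(0,120,200)
cv2.imwrite("pics/crop1.png",np.vstack([A,cv2.resize(B,(800,275),interpolation=0)]))
E
```

```text
dk (np.int32(44), [296, 206, 8, 7], [299.4, 208.9]) [ 0.653 -0.13   0.07 ]
dk (np.int32(30), [351, 211, 7, 5], [353.7, 212.8]) [ 0.648 -0.248  0.07 ]
dk (np.int32(58), [97, 214, 9, 8], [101.0, 217.4]) [0.623 0.293 0.07 ]
wood (np.int32(10309), [247, 183, 151, 94], [317.9, 232.5]) [ 0.603 -0.17   0.07 ]
[[253, 183], [248, 269], [389, 276], [391, 221], [386, 276], [386, 225], [371, 223], [366, 212], [372, 206], [387, 204], [385, 195], [394, 194], [396, 216], [397, 192]]
```

View pics/crop1.png

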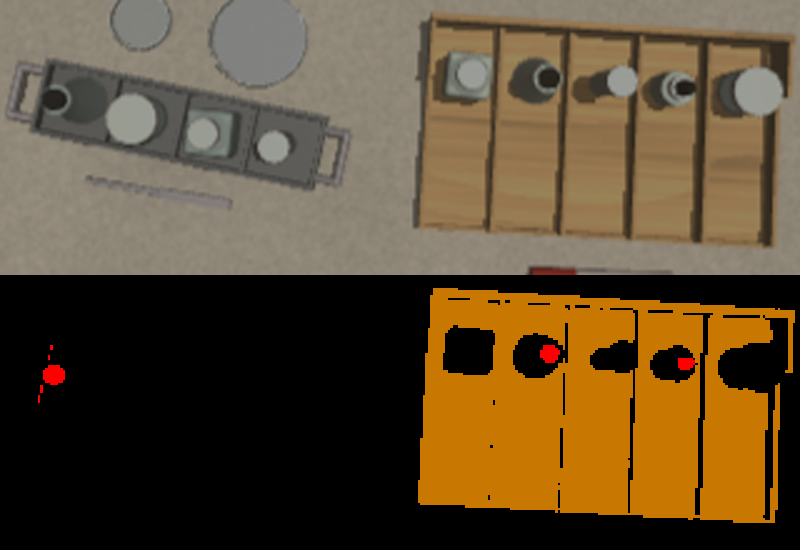

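The crop shows grey caps at (in crop pixels): jar (132,118), bottle (203,132) and tube (274,146), with the stopper at (54,99). The rack's front-left corner is at (418,227) and its front-right corner at (774,245). I'll refine the caps from these seeds, cross-check them with the scene camera, and get the rack pose.

```bash
python3 - <<'E'
from h import *
T=cam("top"); S=cam("scene"); I=T["img"]; hsv=cv2.cvtColor(I,cv2.COLOR_RGB2HSV)
print("cam",(-T["R"].T@T["t"]).round(3))
seeds=dict(jar_n=(132.8,225.2,.056,16),bot_n=(161.2,230.8,.086,9),tube_n=(189.6,236.4,.089,9),fl_n=(101,217.4,.090,8),
 bot_o=(268.8,206.8,.088,9),tube_o=(328.8,210.4,.091,9),jar_o=(382.8,214.4,.058,16),fl_o=(299.4,208.9,.092,8))
def blob(c,u,v,w,dark):
    u,v=int(round(u)),int(round(v)); g=cv2.cvtColor(c["img"],cv2.COLOR_RGB2GRAY); p=g[v-w:v+w+1,u-w:u+w+1]
    t,m=cv2.threshold(p,0,255,cv2.THRESH_OTSU+(cv2.THRESH_BINARY_INV if dark else 0))
    n,l,s,ce=cv2.connectedComponentsWithStats(m); k=l[w-2:w+3,w-2:w+3]; k=np.bincount(k[k>0]).argmax()
    return ce[k]+[u-w,v-w], s[k,2:].tolist(), t
for n,(u,v,z,w) in seeds.items():
    d=n[:2]=="fl"; a,sz,t=blob(T,u,v,w,d); X=onz(T,a,z); q=proj(S,X)
    try:
        b,sz2,_=blob(S,*q,w,d)
        Y=onz(S,b,z)
    except Exception as e: Y=np.zeros(3);sz2=0
    print(n,a.round(1),sz,"top",X.round(4),"scene",Y.round(4),sz2,q.round(0))
# rack front corners / sides
for z in(.012,.026):
    FL=onz(T,(247.6,269.4),z);FR=onz(T,(389.5,276.5),z); d=FR-FL; print("front",z,FL.round(4),FR.round(4),np.linalg.norm(d).round(4),"yaw",np.degrees(np.arctan2(d[0],-d[1])).round(2))
BL=onz(T,(252.5,183),.056);BR=onz(T,(397,192),.056); d=BR-BL; print("back",BL.round(4),BR.round(4),np.linalg.norm(d),np.degrees(np.arctan2(d[0],-d[1])))
# partition dark lines at the front (crop px rows 460..) 
for p in((488,228),(560,232),(630,237),(702,241)): print(onz(T,(p[0]/2.5+80,p[1]/2.5+178),.026).round(4))
# tray
m=((hsv[...,2]<100)&(hsv[...,1]<60)).astype(np.uint8); m[:195]=0;m[260:]=0;m[:,:90]=0;m[:,225:]=0
m=cv2.morphologyEx(m,cv2.MORPH_CLOSE,np.ones((5,5))); cn=max(cv2.findContours(m,0,1)[0],key=cv2.contourArea); r=cv2.minAreaRect(cn); P=np.array([onz(T,p,.02) for p in cv2.boxPoints(r)])
print("tray",r,P.round(4).tolist(),P.mean(0).round(4))
# wrist view of tray
E
```

```text
cam [0.622 0.01  0.917]
jar_n [131.9 225. ] [20, 20, 311] top [0.6086 0.2312 0.056 ] scene [0.5897 0.2389 0.056 ] [28, 29, 546] [281. 111.]
bot_n [162.4 230.9] [17, 18, 237] top [0.5984 0.1598 0.086 ] scene [0.6007 0.1567 0.086 ] [19, 19, 199] [264. 120.]
tube_n [189.  236.3] [13, 13, 123] top [0.5889 0.1035 0.089 ] scene [0.5834 0.1083 0.089 ] [19, 19, 220] [250. 133.]
fl_n [ 99.8 217.3] [13, 17, 110] top [0.6232 0.2894 0.09  ] scene [0.6267 0.2823 0.09  ] [8, 8, 47] [297.  90.]
bot_o [268.1 206.5] [17, 19, 297] top [ 0.6555 -0.0603  0.088 ] scene [ 0.6519 -0.0528  0.088 ] [19, 15, 206] [237. 195.]
tube_o [328.9 209.7] [19, 19, 261] top [ 0.6523 -0.1888  0.091 ] scene [ 0.65   -0.1874  0.091 ] [19, 19, 262] [203. 240.]
jar_o [383.8 214.8] [33, 33, 766] top [ 0.6457 -0.3185  0.058 ] scene [ 0.6469 -0.3187  0.058 ] [22, 22, 380] [165. 297.]
fl_o [299.1 208.7] [9, 8, 60] top [ 0.6526 -0.1254  0.092 ] scene [ 0.6519 -0.1283  0.092 ] [12, 13, 76] [220. 216.]
front 0.012 [ 0.5143 -0.0233  0.012 ] [ 0.5058 -0.3495  0.012 ] 0.3263 yaw -1.49
front 0.026 [ 0.5159 -0.0228  0.026 ] [ 0.5076 -0.3439  0.026 ] 0.3213 yaw -1.49
back [ 0.7075 -0.0274  0.056 ] [ 0.697  -0.3487  0.056 ] 0.3214644385370017 -1.8758031348982067
[ 0.5178 -0.0847  0.026 ]
[ 0.5158 -0.1496  0.026 ]
[ 0.5128 -0.213   0.026 ]
[ 0.5107 -0.2785  0.026 ]
tray ((151.742919921875, 227.63394165039062), (129.71490478515625, 30.22602081298828), 11.768289566040039) [[0.5958, 0.3439, 0.02], [0.6626, 0.3339, 0.02], [0.6108, 0.046, 0.02], [0.544, 0.0577, 0.02]] [0.6033 0.1954 0.02  ]
```

Top and scene agree to within a few mm for the clean blobs. The rack centre is about (0.609, -0.186), yaw -1.8°, and its measured width is 321–326 mm against 324 given. The tray yaw is about -10.3°. I'll turn the tool so the fingers close along tray x, then move over the tray.

```bash
cat > go.py <<'E'
# usage: go.py x y zgrasp yaw_deg(of tool x) -> turn and shifts (after the turn) in tool axes, mm / deg
import sys; from h import *
s=bot.read_state(); R=Ro.from_rotvec(s["tcp_rot"]); x,y,z,p=map(float,sys.argv[1:5])
c,n=np.cos(np.radians(p)),np.sin(np.radians(p)); G=Ro.from_matrix(np.array([[c,n,0],[n,-c,0],[0,0,-1]]))
d=np.array([x,y,z+bot.hold_point_z])-s["tool_pos"]
print("turn",np.degrees((R.inv()*G).as_rotvec()).round(2),"shift",(G.inv().apply(d)*1000).round(1),"pos",s["tool_pos"].round(4),"t",round(s["time"],2),"w",round(s["width"],3),"grip",round(s["grip_force"],1),"F",s["wrist_force"].round(1))
E
python3 -m jog '[{"az":-6.53},{"az":-6.53},{"az":-6.53},{"az":-6.53},{"az":-6.53},{"az":-6.53},{"az":-6.53},{"az":-6.53},{"az":-6.53},{"az":-6.53}]' 1
python3 go.py 0.605 0.2 0.245 79.7
```

```text
turn [-4.000e-02 -3.000e-02 -6.527e+01] shift [918.  277.2   4.5] pos [ 0.1681 -0.6536  0.4042] t 0.3 w 0.994 grip 0.0 F [0.8 0.2 0.4]invalid input
```

```bash
python3 -m jog '[{"dx":0,"dy":0,"dz":0,"ax":0,"ay":0,"az":-6.53}]'; python3 -m jog '[{"az":-6.5}]'
```

```text
time: 0.38
tool_pos: [0.1682, -0.6536, 0.4044]
tcp_rot: [-3.089, -0.572, 0.0]
wrist_force: [0.1, -0.0, 1.0]
width: 1.0
grip_force: 0.0invalid input
```

All six keys are needed in each row.

```bash
python3 -m jog '[{"dx":0,"dy":0,"dz":0,"ax":0,"ay":0,"az":-6.53},{"dx":0,"dy":0,"dz":0,"ax":0,"ay":0,"az":-6.53},{"dx":0,"dy":0,"dz":0,"ax":0,"ay":0,"az":-6.53},{"dx":0,"dy":0,"dz":0,"ax":0,"ay":0,"az":-6.53},{"dx":0,"dy":0,"dz":0,"ax":0,"ay":0,"az":-6.53},{"dx":0,"dy":0,"dz":0,"ax":0,"ay":0,"az":-6.53},{"dx":0,"dy":0,"dz":0,"ax":0,"ay":0,"az":-6.53},{"dx":0,"dy":0,"dz":0,"ax":0,"ay":0,"az":-6.53},{"dx":0,"dy":0,"dz":0,"ax":0,"ay":0,"az":-6.53},{"dx":38,"dy":11.5,"dz":0,"ax":0,"ay":0,"az":0},{"dx":38,"dy":11.5,"dz":0,"ax":0,"ay":0,"az":0},{"dx":38,"dy":11.5,"dz":0,"ax":0,"ay":0,"az":0},{"dx":38,"dy":11.5,"dz":0,"ax":0,"ay":0,"az":0},{"dx":38,"dy":11.5,"dz":0,"ax":0,"ay":0,"az":0},{"dx":38,"dy":11.5,"dz":0,"ax":0,"ay":0,"az":0},{"dx":38,"dy":11.5,"dz":0,"ax":0,"ay":0,"az":0},{"dx":38,"dy":11.5,"dz":0,"ax":0,"ay":0,"az":0}]'
python3 go.py 0.605 0.2 0.245 79.7
```

```text
time: 1.8
tool_pos: [0.3132, -0.3692, 0.4048]
tcp_rot: [2.412, 2.013, 0.0]
wrist_force: [0.1, 0.4, 0.1]
width: 1.003
grip_force: 0.0
turn [ 0.03  0.01 -0.01] shift [612.2 185.3   5.1] pos [ 0.3132 -0.3692  0.4048] t 1.8 w 1.003 grip 0.0 F [0.1 0.4 0.1]
```

```bash
python3 -m jog '[{"dx":38,"dy":11.5,"dz":0,"ax":0,"ay":0,"az":0},{"dx":38,"dy":11.5,"dz":0,"ax":0,"ay":0,"az":0},{"dx":38,"dy":11.5,"dz":0,"ax":0,"ay":0,"az":0},{"dx":38,"dy":11.5,"dz":0,"ax":0,"ay":0,"az":0},{"dx":38,"dy":11.5,"dz":0,"ax":0,"ay":0,"az":0},{"dx":38,"dy":11.5,"dz":0,"ax":0,"ay":0,"az":0},{"dx":38,"dy":11.5,"dz":0,"ax":0,"ay":0,"az":0},{"dx":38,"dy":11.5,"dz":0,"ax":0,"ay":0,"az":0},{"dx":38,"dy":11.5,"dz":0,"ax":0,"ay":0,"az":0},{"dx":38,"dy":11.5,"dz":0,"ax":0,"ay":0,"az":0},{"dx":38,"dy":11.5,"dz":0,"ax":0,"ay":0,"az":0},{"dx":38,"dy":11.5,"dz":0,"ax":0,"ay":0,"az":0},{"dx":38,"dy":11.5,"dz":0,"ax":0,"ay":0,"az":0},{"dx":38,"dy":11.5,"dz":0,"ax":0,"ay":0,"az":0},{"dx":38,"dy":11.5,"dz":0,"ax":0,"ay":0,"az":0},{"dx":38,"dy":11.5,"dz":0,"ax":0,"ay":0,"az":0},{"dx":0,"dy":0,"dz":0,"ax":0,"ay":0,"az":0},{"dx":0,"dy":0,"dz":0,"ax":0,"ay":0,"az":0}]'
cat >> h.py <<'E'
def wcam():
    s=bot.read_state(); c=cam("wrist"); W=np.eye(4); W[:3,:3]=Ro.from_rotvec(s["tcp_rot"]).as_matrix(); W[:3,3]=s["tool_pos"]; c["W"]=W@c["tool_from_camera"]; return c
def wz(c,uv,z):
    a=np.array([uv[0]-c["cx"],uv[1]-c["cy"]]); r=np.hypot(*a); th=r/c["f"]; d=np.array([*(np.sin(th)*a/max(r,1e-9)),np.cos(th)])
    o=c["W"][:3,3]; d=c["W"][:3,:3]@d; return o+d*(z-o[2])/d[2]
E
python3 - <<'E'
from h import *
c=wcam(); np.save("w1.npy",c,allow_pickle=True)
cv2.imwrite("pics/w1.png",cv2.resize(c["img"][:,:,::-1],(800,600),interpolation=cv2.INTER_CUBIC))
E
python3 go.py 0.605 0.2 0.245 79.7
```

```text
time: 3.3
tool_pos: [0.6028, 0.1964, 0.404]
tcp_rot: [-2.408, -2.017, 0.002]
wrist_force: [-0.9, -1.4, -1.1]
width: 1.001
grip_force: 0.0
turn [-0.06  0.06  0.13] shift [5.4 1.8 4.4] pos [0.6023 0.195  0.4041] t 3.35 w 1.001 grip 0.0 F [0.1 0.3 0. ]
```

View pics/w1.png

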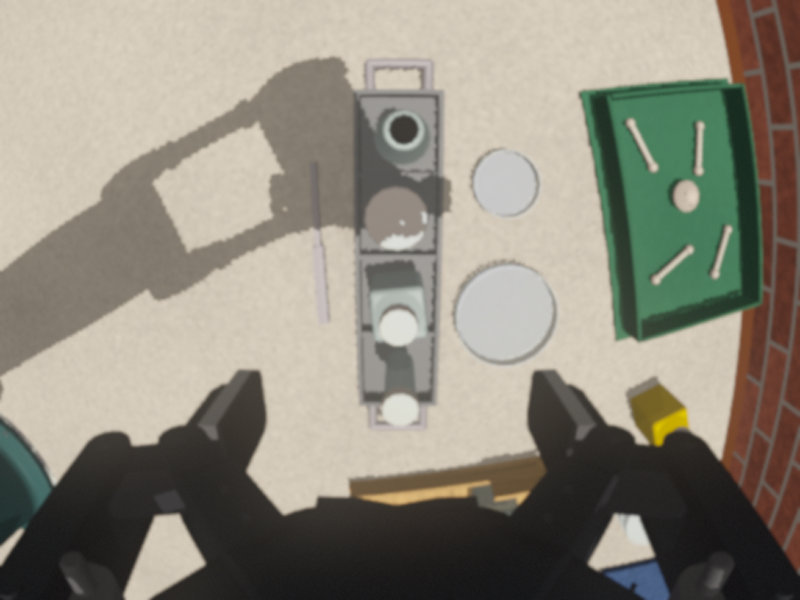

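The wrist view shows the flask stopper at (404,129), the jar cap at (397,218), the bottle cap at (397,327) and the tube cap at (400,408). The bottle body is square to the tool. I'll cast these onto their cap-top heights.

```bash
python3 - <<'E'
from h import *
c=np.load("w1.npy",allow_pickle=True).item()
for n,p,z in(("fl",(404,129),.09),("jar",(397,218),.056),("bot",(397.5,327),.086),("tube",(400,408),.089)):
    X=wz(c,np.array(p)/1.5625,z); print(n,X.round(4), "r",[ (np.linalg.norm(wz(c,(np.array(p)+[r,0])/1.5625,z)-X)*1000).round(1) for r in(16,19,31)])
# bottle body corners (front top edge) for yaw
a,b=wz(c,np.array((370,293))/1.5625,.06),wz(c,np.array((424,289))/1.5625,.06); print("bottle",a.round(4),b.round(4),np.linalg.norm(a-b),np.degrees(np.arctan2((b-a)[1],(b-a)[0])))
T=cam("top"); print("fl top",onz(T,(101,217.4),.09).round(4))
E
```

```text
fl [0.6228 0.2866 0.09  ] r [np.float64(9.6), np.float64(11.4), np.float64(18.6)]
jar [0.6086 0.23   0.056 ] r [np.float64(10.9), np.float64(13.0), np.float64(21.2)]
bot [0.597  0.1631 0.086 ] r [np.float64(10.5), np.float64(12.5), np.float64(20.4)]
tube [0.5884 0.1044 0.089 ] r [np.float64(11.2), np.float64(13.3), np.float64(21.7)]
bottle [0.5809 0.182  0.06  ] [0.6185 0.1783 0.06  ] 0.037878010542595056 -5.671623527107978
fl top [0.6231 0.2868 0.09  ]
```

Top and wrist agree within 1 mm for every container except the bottle, whose top-view blob had merged with its body (3 mm off). I'll start with the bottle.

```bash
python3 go.py 0.597 0.163 0.046 82; python3 -m jog '[{"dx":-11,"dy":0,"dz":20,"ax":0,"ay":0,"az":-2.2},{"dx":-11,"dy":0,"dz":30,"ax":0,"ay":0,"az":0},{"dx":-10,"dy":-1,"dz":30,"ax":0,"ay":0,"az":0},{"dx":0,"dy":0,"dz":20,"ax":0,"ay":0,"az":0},{"dx":0,"dy":0,"dz":20,"ax":0,"ay":0,"az":0},{"dx":0,"dy":0,"dz":0,"ax":0,"ay":0,"az":0},{"dx":0,"dy":0,"dz":0,"ax":0,"ay":0,"az":0}]' 1 50; python3 go.py 0.597 0.163 0.046 82
```

```text
turn [-0.06  0.06 -2.25] shift [-31.5  -0.7 203.5] pos [0.602  0.1941 0.4042] t 3.4 w 0.996 grip 0.0 F [ 0.2 -0.1  0.8]
time: 3.98
tool_pos: [0.5955, 0.1614, 0.2839]
tcp_rot: [-2.373, -2.057, 0.004]
wrist_force: [-0.7, 0.3, 1.1]
width: 1.001
grip_force: 0.0
turn [-0.16  0.07 -0.18] shift [ 1.8  1.3 83.2] pos [0.5955 0.1614 0.2839] t 3.98 w 1.001 grip 0.0 F [-0.7  0.3  1.1]
```

```bash
python3 -m jog '[{"dx":2,"dy":1,"dz":23,"ax":0,"ay":0,"az":0},{"dx":0,"dy":0,"dz":20,"ax":0,"ay":0,"az":0},{"dx":0,"dy":0,"dz":20,"ax":0,"ay":0,"az":0},{"dx":0,"dy":0,"dz":10,"ax":0,"ay":0,"az":0},{"dx":0,"dy":0,"dz":10,"ax":0,"ay":0,"az":0},{"dx":0,"dy":0,"dz":0,"ax":0,"ay":0,"az":0},{"dx":0,"dy":0,"dz":0,"ax":0,"ay":0,"az":0}]'; python3 go.py 0.597 0.163 0.046 82; python3 -m jog '[{"dx":0,"dy":0,"dz":0,"ax":0,"ay":0,"az":0},{"dx":0,"dy":0,"dz":0,"ax":0,"ay":0,"az":0},{"dx":0,"dy":0,"dz":0,"ax":0,"ay":0,"az":0},{"dx":0,"dy":0,"dz":0,"ax":0,"ay":0,"az":0},{"dx":0,"dy":0,"dz":0,"ax":0,"ay":0,"az":0},{"dx":0,"dy":0,"dz":0,"ax":0,"ay":0,"az":0},{"dx":0,"dy":0,"dz":0,"ax":0,"ay":0,"az":0},{"dx":0,"dy":0,"dz":0,"ax":0,"ay":0,"az":0}]' 0 50
```

```text
time: 4.57
tool_pos: [0.5982, 0.1648, 0.2025]
tcp_rot: [2.372, 2.059, 0.001]
wrist_force: [-0.3, -0.6, -0.8]
width: 0.995
grip_force: 0.0
turn [ 0.05 -0.02 -0.08] shift [-1.9 -0.9  1.8] pos [0.5982 0.1648 0.2025] t 4.57 w 0.995 grip 0.0 F [-0.3 -0.6 -0.8]
time: 5.23
tool_pos: [0.5985, 0.165, 0.2029]
tcp_rot: [2.372, 2.059, 0.003]
wrist_force: [0.6, -0.3, 5.7]
width: 0.466
grip_force: 49.9
```

```bash
python3 -m jog '[{"dx":0,"dy":0,"dz":-10,"ax":0,"ay":0,"az":0},{"dx":0,"dy":0,"dz":-25,"ax":0,"ay":0,"az":0},{"dx":0,"dy":0,"dz":-25,"ax":0,"ay":0,"az":0},{"dx":0,"dy":0,"dz":-25,"ax":0,"ay":0,"az":0},{"dx":0,"dy":0,"dz":-25,"ax":0,"ay":0,"az":-3.2},{"dx":-15,"dy":-3,"dz":0,"ax":0,"ay":0,"az":-3},{"dx":-30,"dy":-4,"dz":0,"ax":0,"ay":0,"az":0},{"dx":-30,"dy":-4,"dz":0,"ax":0,"ay":0,"az":0},{"dx":-30,"dy":-4,"dz":0,"ax":0,"ay":0,"az":0},{"dx":-30,"dy":-4,"dz":0,"ax":0,"ay":0,"az":0},{"dx":-30,"dy":-4,"dz":0,"ax":0,"ay":0,"az":0},{"dx":-30,"dy":-4,"dz":0,"ax":0,"ay":0,"az":0},{"dx":-20,"dy":-3,"dz":0,"ax":0,"ay":0,"az":0},{"dx":-10,"dy":-2,"dz":0,"ax":0,"ay":0,"az":0},{"dx":0,"dy":0,"dz":0,"ax":0,"ay":0,"az":0},{"dx":0,"dy":0,"dz":0,"ax":0,"ay":0,"az":0}]';python3 go.py 0.560 -0.058 0.050 88.2
```

```text
time: 6.57
tool_pos: [0.5575, -0.0587, 0.3116]
tcp_rot: [-2.258, -2.183, -0.0]
wrist_force: [0.4, 0.8, -0.7]
width: 0.465
grip_force: 49.5
turn [-0.03 -0.05 -0.15] shift [  0.8   2.5 106.9] pos [ 0.5575 -0.0587  0.3116] t 6.57 w 0.465 grip 49.5 F [ 0.4  0.8 -0.7]
```

```bash
python3 -m jog '[{"dx":1,"dy":2.5,"dz":25,"ax":0,"ay":0,"az":0},{"dx":0,"dy":0,"dz":20,"ax":0,"ay":0,"az":0},{"dx":0,"dy":0,"dz":20,"ax":0,"ay":0,"az":0},{"dx":0,"dy":0,"dz":15,"ax":0,"ay":0,"az":0},{"dx":0,"dy":0,"dz":10,"ax":0,"ay":0,"az":0},{"dx":0,"dy":0,"dz":0,"ax":0,"ay":0,"az":0},{"dx":0,"dy":0,"dz":0,"ax":0,"ay":0,"az":0}]';python3 go.py 0.560 -0.058 0.050 88.2; python3 - <<'E'
from h import *
T=cam("top")["img"][150:300,210:410,::-1]; W=wcam()["img"][:,:,::-1]
cv2.imwrite("pics/p1.png",np.hstack([cv2.resize(T,(400,300),interpolation=2),cv2.resize(W,(400,300),interpolation=2)]))
E
```

```text
time: 7.15
tool_pos: [0.5602, -0.0569, 0.2213]
tcp_rot: [-2.255, -2.185, 0.001]
wrist_force: [0.7, 0.3, -0.4]
width: 0.467
grip_force: 49.5
turn [-0.07 -0.02 -0.  ] shift [-1.1 -0.2 16.6] pos [ 0.5602 -0.0569  0.2213] t 7.15 w 0.467 grip 49.5 F [ 0.7  0.3 -0.4]
```

View pics/p1.png

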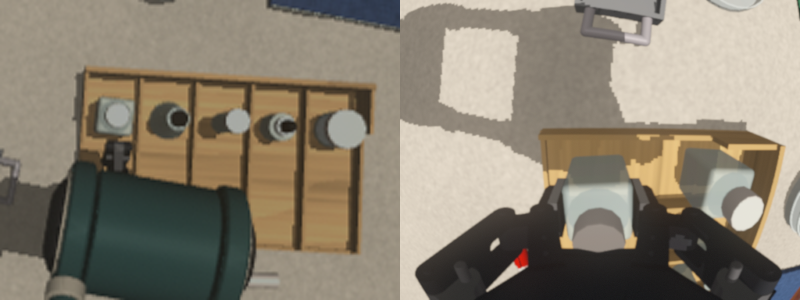

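The bottle hangs inside the +128 lane, with the rear finger well clear of its partner. I'll lower it to the floor and release.

```bash
python3 -m jog '[{"dx":0,"dy":0,"dz":6,"ax":0,"ay":0,"az":0},{"dx":0,"dy":0,"dz":5,"ax":0,"ay":0,"az":0},{"dx":0,"dy":0,"dz":2,"ax":0,"ay":0,"az":0},{"dx":0,"dy":0,"dz":1.5,"ax":0,"ay":0,"az":0},{"dx":0,"dy":0,"dz":0,"ax":0,"ay":0,"az":0},{"dx":0,"dy":0,"dz":0,"ax":0,"ay":0,"az":0}]'
```

```text
time: 7.75
tool_pos: [0.5601, -0.058, 0.2071]
tcp_rot: [-2.258, -2.184, 0.0]
wrist_force: [0.0, 0.7, -1.3]
width: 0.464
grip_force: 49.5
```

```bash
python3 -m jog '[{"dx":0,"dy":0,"dz":1,"ax":0,"ay":0,"az":0},{"dx":0,"dy":0,"dz":1,"ax":0,"ay":0,"az":0},{"dx":0,"dy":0,"dz":0,"ax":0,"ay":0,"az":0}]'; python3 -m jog '[{"dx":0,"dy":0,"dz":0,"ax":0,"ay":0,"az":0},{"dx":0,"dy":0,"dz":0,"ax":0,"ay":0,"az":0},{"dx":0,"dy":0,"dz":0,"ax":0,"ay":0,"az":0},{"dx":0,"dy":0,"dz":0,"ax":0,"ay":0,"az":0},{"dx":0,"dy":0,"dz":0,"ax":0,"ay":0,"az":0}]' 0.85;python3 -m jog '[{"dx":0,"dy":0,"dz":-10,"ax":0,"ay":0,"az":0},{"dx":0,"dy":0,"dz":-25,"ax":0,"ay":0,"az":0},{"dx":0,"dy":0,"dz":-25,"ax":0,"ay":0,"az":0},{"dx":0,"dy":0,"dz":-25,"ax":0,"ay":0,"az":0},{"dx":0,"dy":0,"dz":-15,"ax":0,"ay":0,"az":0},{"dx":0,"dy":0,"dz":0,"ax":0,"ay":0,"az":0}]'; python3 go.py 0.5885 0.104 0.062 79.7
```

```text
time: 8.0
tool_pos: [0.5602, -0.0579, 0.2051]
tcp_rot: [-2.257, -2.185, 0.0]
wrist_force: [-0.5, -0.3, -1.6]
width: 0.466
grip_force: 49.5
time: 8.42
tool_pos: [0.5603, -0.0579, 0.2054]
tcp_rot: [2.257, 2.185, 0.0]
wrist_force: [-0.0, -0.1, -0.5]
width: 0.849
grip_force: 0.0
time: 8.92
tool_pos: [0.5621, -0.0582, 0.3107]
tcp_rot: [2.252, 2.18, 0.009]
wrist_force: [-0.1, 0.2, 1.2]
width: 0.85
grip_force: 0.0
turn [0.52 0.02 8.43] shift [164.3  -3.   94. ] pos [ 0.5621 -0.0582  0.3107] t 8.92 w 0.85 grip 0.0 F [-0.1  0.2  1.2]
```

```bash
python3 -m jog '[{"dx":0,"dy":0,"dz":0,"ax":0,"ay":0,"az":7},{"dx":14,"dy":-3,"dz":0,"ax":0,"ay":0,"az":1.4},{"dx":30,"dy":0,"dz":0,"ax":0,"ay":0,"az":0},{"dx":35,"dy":0,"dz":0,"ax":0,"ay":0,"az":0},{"dx":35,"dy":0,"dz":0,"ax":0,"ay":0,"az":0},{"dx":30,"dy":0,"dz":0,"ax":0,"ay":0,"az":0},{"dx":20,"dy":0,"dz":0,"ax":0,"ay":0,"az":0},{"dx":0,"dy":0,"dz":0,"ax":0,"ay":0,"az":0},{"dx":0,"dy":0,"dz":0,"ax":0,"ay":0,"az":0},{"dx":0,"dy":0,"dz":0,"ax":0,"ay":0,"az":0}]'; python3 go.py 0.5885 0.104 0.062 79.7; python3 - <<'E'
from h import *
T=cam("top")["img"][150:300,210:410,::-1]; W=wcam(); np.save("w2.npy",W,allow_pickle=True); W=W["img"][:,:,::-1]
cv2.imwrite("pics/p2.png",np.hstack([cv2.resize(T,(400,300),interpolation=2),cv2.resize(W,(400,300),interpolation=2)]))
E
```

```text
time: 9.75
tool_pos: [0.5857, 0.1036, 0.3045]
tcp_rot: [-2.411, -2.014, 0.002]
wrist_force: [-0.4, -0.8, -0.1]
width: 0.851
grip_force: 0.0
turn [-0.07  0.06  0.05] shift [ 0.9  2.7 87.8] pos [0.5857 0.1036 0.3045] t 9.75 w 0.851 grip 0.0 F [-0.4 -0.8 -0.1]
```

View pics/p2.png

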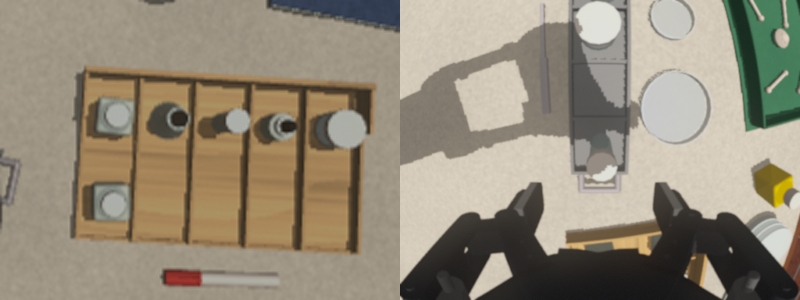

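The bottle stands upright in the front place (crop 112,205), directly below its partner. The tube is centred between the fingers, so I'll descend and grip.

```bash
python3 -m jog '[{"dx":1,"dy":3,"dz":20,"ax":0,"ay":0,"az":0},{"dx":0,"dy":0,"dz":20,"ax":0,"ay":0,"az":0},{"dx":0,"dy":0,"dz":20,"ax":0,"ay":0,"az":0},{"dx":0,"dy":0,"dz":16,"ax":0,"ay":0,"az":0},{"dx":0,"dy":0,"dz":10,"ax":0,"ay":0,"az":0},{"dx":0,"dy":0,"dz":0,"ax":0,"ay":0,"az":0},{"dx":0,"dy":0,"dz":0,"ax":0,"ay":0,"az":0}]'; python3 go.py 0.5885 0.104 0.062 79.7; python3 -m jog '[{"dx":0,"dy":0,"dz":0,"ax":0,"ay":0,"az":0},{"dx":0,"dy":0,"dz":0,"ax":0,"ay":0,"az":0},{"dx":0,"dy":0,"dz":0,"ax":0,"ay":0,"az":0},{"dx":0,"dy":0,"dz":0,"ax":0,"ay":0,"az":0},{"dx":0,"dy":0,"dz":0,"ax":0,"ay":0,"az":0},{"dx":0,"dy":0,"dz":0,"ax":0,"ay":0,"az":0},{"dx":0,"dy":0,"dz":0,"ax":0,"ay":0,"az":0},{"dx":0,"dy":0,"dz":0,"ax":0,"ay":0,"az":0}]' 0 50; python3 go.py 0.557 -0.186 0.180 88.2
```

```text
time: 10.43
tool_pos: [0.5891, 0.1037, 0.2189]
tcp_rot: [-2.412, -2.012, 0.002]
wrist_force: [-1.4, 0.2, 1.3]
width: 0.851
grip_force: 0.0
turn [-0.06  0.02 -0.04] shift [ 0.2 -0.6  2.2] pos [0.5891 0.1037 0.2189] t 10.43 w 0.851 grip 0.0 F [-1.4  0.2  1.3]
time: 11.1
tool_pos: [0.5898, 0.1046, 0.2204]
tcp_rot: [2.411, 2.013, 0.003]
wrist_force: [-0.7, 0.2, 6.1]
width: 0.292
grip_force: 48.7
turn [ 0.1  -0.03 -8.46] shift [-291.5  -23.7 -114.3] pos [0.5898 0.1046 0.2204] t 11.1 w 0.292 grip 48.7 F [-0.7  0.2  6.1]
```

```bash
python3 -m jog '[{"dx":0,"dy":0,"dz":-10,"ax":0,"ay":0,"az":0},{"dx":0,"dy":0,"dz":-25,"ax":0,"ay":0,"az":0},{"dx":0,"dy":0,"dz":-25,"ax":0,"ay":0,"az":0},{"dx":0,"dy":0,"dz":-25,"ax":0,"ay":0,"az":0},{"dx":0,"dy":0,"dz":-25,"ax":0,"ay":0,"az":-4.2},{"dx":0,"dy":0,"dz":-5,"ax":0,"ay":0,"az":-4.2},{"dx":-20,"dy":-3,"dz":0,"ax":0,"ay":0,"az":0},{"dx":-30,"dy":-3,"dz":0,"ax":0,"ay":0,"az":0},{"dx":-32,"dy":-3,"dz":0,"ax":0,"ay":0,"az":0},{"dx":-32,"dy":-3,"dz":0,"ax":0,"ay":0,"az":0},{"dx":-32,"dy":-3,"dz":0,"ax":0,"ay":0,"az":0},{"dx":-32,"dy":-3,"dz":0,"ax":0,"ay":0,"az":0},{"dx":-32,"dy":-2,"dz":0,"ax":0,"ay":0,"az":0},{"dx":-32,"dy":-2,"dz":0,"ax":0,"ay":0,"az":0},{"dx":-30,"dy":-2,"dz":0,"ax":0,"ay":0,"az":0},{"dx":-19,"dy":0,"dz":0,"ax":0,"ay":0,"az":0},{"dx":0,"dy":0,"dz":0,"ax":0,"ay":0,"az":0},{"dx":0,"dy":0,"dz":0,"ax":0,"ay":0,"az":0},{"dx":0,"dy":0,"dz":0,"ax":0,"ay":0,"az":0}]'; python3 go.py 0.557 -0.186 0.0677 88.2
```

```text
time: 12.68
tool_pos: [0.5556, -0.1852, 0.3341]
tcp_rot: [-2.257, -2.184, -0.0]
wrist_force: [0.7, 0.4, -1.3]
width: 0.293
grip_force: 49.1
turn [-0.03 -0.04 -0.09] shift [ -0.7   1.5 111.7] pos [ 0.5556 -0.1852  0.3341] t 12.68 w 0.293 grip 49.1 F [ 0.7  0.4 -1.3]
```

```bash
python3 -m jog '[{"dx":-1,"dy":1.5,"dz":25,"ax":0,"ay":0,"az":0},{"dx":0,"dy":0,"dz":25,"ax":0,"ay":0,"az":0},{"dx":0,"dy":0,"dz":20,"ax":0,"ay":0,"az":0},{"dx":0,"dy":0,"dz":15,"ax":0,"ay":0,"az":0},{"dx":0,"dy":0,"dz":10,"ax":0,"ay":0,"az":0},{"dx":0,"dy":0,"dz":8,"ax":0,"ay":0,"az":0},{"dx":0,"dy":0,"dz":4,"ax":0,"ay":0,"az":0},{"dx":0,"dy":0,"dz":2,"ax":0,"ay":0,"az":0},{"dx":0,"dy":0,"dz":0,"ax":0,"ay":0,"az":0},{"dx":0,"dy":0,"dz":0,"ax":0,"ay":0,"az":0},{"dx":0,"dy":0,"dz":0,"ax":0,"ay":0,"az":0}]'
```

```text
time: 13.6
tool_pos: [0.5577, -0.1869, 0.2262]
tcp_rot: [2.256, 2.184, 0.001]
wrist_force: [-0.1, 0.5, -0.4]
width: 0.29
grip_force: 49.1
```

```bash
python3 -m jog '[{"dx":0,"dy":0,"dz":2,"ax":0,"ay":0,"az":0},{"dx":0,"dy":0,"dz":1,"ax":0,"ay":0,"az":0},{"dx":0,"dy":0,"dz":0.7,"ax":0,"ay":0,"az":0},{"dx":0,"dy":0,"dz":0,"ax":0,"ay":0,"az":0},{"dx":0,"dy":0,"dz":0,"ax":0,"ay":0,"az":0}]'
```

```text
time: 14.02
tool_pos: [0.5576, -0.1869, 0.2225]
tcp_rot: [2.257, 2.184, 0.001]
wrist_force: [-1.4, 0.3, 5.6]
width: 0.296
grip_force: 49.1
```

Contact with the floor is felt. Release, lift and go to the jar.

```bash
python3 -m jog '[{"dx":0,"dy":0,"dz":0,"ax":0,"ay":0,"az":0},{"dx":0,"dy":0,"dz":0,"ax":0,"ay":0,"az":0},{"dx":0,"dy":0,"dz":0,"ax":0,"ay":0,"az":0},{"dx":0,"dy":0,"dz":0,"ax":0,"ay":0,"az":0},{"dx":0,"dy":0,"dz":0,"ax":0,"ay":0,"az":0},{"dx":0,"dy":0,"dz":0,"ax":0,"ay":0,"az":0}]' 0.85;python3 -m jog '[{"dx":0,"dy":0,"dz":-10,"ax":0,"ay":0,"az":0},{"dx":0,"dy":0,"dz":-25,"ax":0,"ay":0,"az":0},{"dx":0,"dy":0,"dz":-25,"ax":0,"ay":0,"az":0},{"dx":0,"dy":0,"dz":-25,"ax":0,"ay":0,"az":0},{"dx":0,"dy":0,"dz":-5,"ax":0,"ay":0,"az":7},{"dx":15,"dy":0,"dz":0,"ax":0,"ay":0,"az":1.5}]'; python3 go.py 0.6086 0.230 0.049 79.7
```

```text
time: 14.52
tool_pos: [0.5571, -0.1866, 0.2212]
tcp_rot: [-2.257, -2.185, 0.0]
wrist_force: [-0.1, 0.3, -0.2]
width: 0.853
grip_force: 0.0
time: 15.02
tool_pos: [0.5608, -0.1738, 0.3161]
tcp_rot: [2.414, 1.999, 0.005]
wrist_force: [0.5, 0.1, -0.7]
width: 0.848
grip_force: 0.0
turn [ 0.43  0.13 -0.45] shift [405.8 -25.2 112.4] pos [ 0.5608 -0.1738  0.3161] t 15.02 w 0.848 grip 0.0 F [ 0.5  0.1 -0.7]
```

```bash
python3 -m jog '[{"dx":36,"dy":-3,"dz":0,"ax":0,"ay":0,"az":0},{"dx":36,"dy":-3,"dz":0,"ax":0,"ay":0,"az":0},{"dx":36,"dy":-3,"dz":0,"ax":0,"ay":0,"az":0},{"dx":36,"dy":-3,"dz":0,"ax":0,"ay":0,"az":0},{"dx":36,"dy":-3,"dz":0,"ax":0,"ay":0,"az":0},{"dx":36,"dy":-2,"dz":0,"ax":0,"ay":0,"az":0},{"dx":36,"dy":-2,"dz":0,"ax":0,"ay":0,"az":0},{"dx":36,"dy":-2,"dz":0,"ax":0,"ay":0,"az":0},{"dx":36,"dy":-2,"dz":0,"ax":0,"ay":0,"az":0},{"dx":36,"dy":-2,"dz":0,"ax":0,"ay":0,"az":0},{"dx":30,"dy":0,"dz":0,"ax":0,"ay":0,"az":0},{"dx":12,"dy":0,"dz":0,"ax":0,"ay":0,"az":0},{"dx":0,"dy":0,"dz":0,"ax":0,"ay":0,"az":0},{"dx":0,"dy":0,"dz":0,"ax":0,"ay":0,"az":0},{"dx":0,"dy":0,"dz":0,"ax":0,"ay":0,"az":0}]'; python3 go.py 0.6086 0.230 0.049 79.7; python3 - <<'E'
from h import *
T=cam("top")["img"][150:300,210:410,::-1]; W=wcam(); W=W["img"][:,:,::-1]
cv2.imwrite("pics/p3.png",np.hstack([cv2.resize(T,(400,300),interpolation=2),cv2.resize(W,(400,300),interpolation=2)]))
E
```

```text
time: 16.27
tool_pos: [0.6072, 0.227, 0.3115]
tcp_rot: [2.413, 2.011, -0.002]
wrist_force: [-0.3, -0.8, -0.1]
width: 0.847
grip_force: 0.0
turn [-0.02  0.05 -0.1 ] shift [  3.2   0.9 107.8] pos [0.6072 0.227  0.3115] t 16.27 w 0.847 grip 0.0 F [-0.3 -0.8 -0.1]
```

View pics/p3.png

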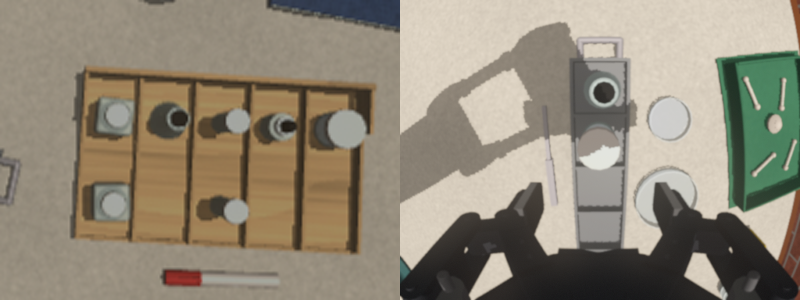

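The tube stands upright in the centre lane's front place (crop 236,211), and the jar is centred between the fingers. Descend onto it.

```bash
python3 -m jog '[{"dx":3,"dy":1,"dz":25,"ax":0,"ay":0,"az":0},{"dx":0,"dy":0,"dz":25,"ax":0,"ay":0,"az":0},{"dx":0,"dy":0,"dz":20,"ax":0,"ay":0,"az":0},{"dx":0,"dy":0,"dz":18,"ax":0,"ay":0,"az":0},{"dx":0,"dy":0,"dz":12,"ax":0,"ay":0,"az":0},{"dx":0,"dy":0,"dz":6,"ax":0,"ay":0,"az":0},{"dx":0,"dy":0,"dz":0,"ax":0,"ay":0,"az":0},{"dx":0,"dy":0,"dz":0,"ax":0,"ay":0,"az":0}]'; python3 go.py 0.6086 0.230 0.049 79.7; python3 -m jog '[{"dx":0,"dy":0,"dz":0,"ax":0,"ay":0,"az":0},{"dx":0,"dy":0,"dz":0,"ax":0,"ay":0,"az":0},{"dx":0,"dy":0,"dz":0,"ax":0,"ay":0,"az":0},{"dx":0,"dy":0,"dz":0,"ax":0,"ay":0,"az":0},{"dx":0,"dy":0,"dz":0,"ax":0,"ay":0,"az":0},{"dx":0,"dy":0,"dz":0,"ax":0,"ay":0,"az":0},{"dx":0,"dy":0,"dz":0,"ax":0,"ay":0,"az":0},{"dx":0,"dy":0,"dz":0,"ax":0,"ay":0,"az":0}]' 0 50; python3 go.py 0.553 -0.3145 0.170 88.2
```

```text
time: 17.03
tool_pos: [0.6092, 0.2305, 0.206]
tcp_rot: [2.414, 2.011, 0.001]
wrist_force: [0.6, 0.2, -0.5]
width: 0.848
grip_force: 0.0
turn [ 0.03 -0.02 -0.11] shift [-0.6 -0.5  2.3] pos [0.6092 0.2305 0.206 ] t 17.03 w 0.848 grip 0.0 F [ 0.6  0.2 -0.5]
time: 17.7
tool_pos: [0.6097, 0.2312, 0.2074]
tcp_rot: [2.412, 2.011, 0.004]
wrist_force: [-0.9, -0.7, 6.4]
width: 0.496
grip_force: 51.0
turn [ 0.16 -0.07 -8.56] shift [-547.3  -39.5 -117.3] pos [0.6097 0.2312 0.2074] t 17.7 w 0.496 grip 51.0 F [-0.9 -0.7  6.4]
```

```bash
python3 -m jog '[{"dx":0,"dy":0,"dz":-10,"ax":0,"ay":0,"az":0},{"dx":0,"dy":0,"dz":-25,"ax":0,"ay":0,"az":0},{"dx":0,"dy":0,"dz":-25,"ax":0,"ay":0,"az":0},{"dx":0,"dy":0,"dz":-25,"ax":0,"ay":0,"az":0},{"dx":0,"dy":0,"dz":-25,"ax":0,"ay":0,"az":-4.3},{"dx":0,"dy":0,"dz":-15,"ax":0,"ay":0,"az":-4.2},{"dx":-20,"dy":-2,"dz":0,"ax":0,"ay":0,"az":0},{"dx":-35,"dy":-2.5,"dz":0,"ax":0,"ay":0,"az":0},{"dx":-35,"dy":-2.5,"dz":0,"ax":0,"ay":0,"az":0},{"dx":-35,"dy":-2.5,"dz":0,"ax":0,"ay":0,"az":0},{"dx":-35,"dy":-2.5,"dz":0,"ax":0,"ay":0,"az":0},{"dx":-35,"dy":-2.5,"dz":0,"ax":0,"ay":0,"az":0},{"dx":-35,"dy":-2.5,"dz":0,"ax":0,"ay":0,"az":0},{"dx":-35,"dy":-2.5,"dz":0,"ax":0,"ay":0,"az":0},{"dx":-35,"dy":-2.5,"dz":0,"ax":0,"ay":0,"az":0},{"dx":-35,"dy":-2.5,"dz":0,"ax":0,"ay":0,"az":0},{"dx":-35,"dy":-2.5,"dz":0,"ax":0,"ay":0,"az":0},{"dx":-35,"dy":-2.5,"dz":0,"ax":0,"ay":0,"az":0},{"dx":-35,"dy":-2.5,"dz":0,"ax":0,"ay":0,"az":0}]'; python3 go.py 0.553 -0.3145 0.0557 88.2
```

```text
time: 19.28
tool_pos: [0.5618, -0.2094, 0.3309]
tcp_rot: [-2.257, -2.185, 0.0]
wrist_force: [0.3, 0.5, -1.4]
width: 0.495
grip_force: 50.9
turn [-0.   -0.   -0.07] shift [-105.3   -5.5  120.5] pos [ 0.5618 -0.2094  0.3309] t 19.28 w 0.495 grip 50.9 F [ 0.3  0.5 -1.4]
```

```bash
python3 -m jog '[{"dx":-35,"dy":-2,"dz":0,"ax":0,"ay":0,"az":0},{"dx":-35,"dy":-2,"dz":0,"ax":0,"ay":0,"az":0},{"dx":-25,"dy":-1,"dz":0,"ax":0,"ay":0,"az":0},{"dx":-9,"dy":-0.5,"dz":0,"ax":0,"ay":0,"az":0},{"dx":0,"dy":0,"dz":0,"ax":0,"ay":0,"az":0},{"dx":0,"dy":0,"dz":0,"ax":0,"ay":0,"az":0},{"dx":0,"dy":0,"dz":0,"ax":0,"ay":0,"az":0}]'; python3 go.py 0.553 -0.3145 0.0557 88.2;  python3 - <<'E'
from h import *
W=wcam(); np.save("w4.npy",W,allow_pickle=True); W=W["img"][:,:,::-1]
cv2.imwrite("pics/p4.png",cv2.resize(W,(800,600),interpolation=2))
E
```

```text
time: 19.87
tool_pos: [0.5536, -0.3103, 0.3303]
tcp_rot: [-2.256, -2.185, -0.001]
wrist_force: [0.8, 0.3, -1.3]
width: 0.496
grip_force: 50.9
turn [-0.03 -0.06 -0.03] shift [ -4.2  -0.5 119.9] pos [ 0.5536 -0.3103  0.3303] t 19.87 w 0.496 grip 50.9 F [ 0.8  0.3 -1.3]
```

View pics/p4.png

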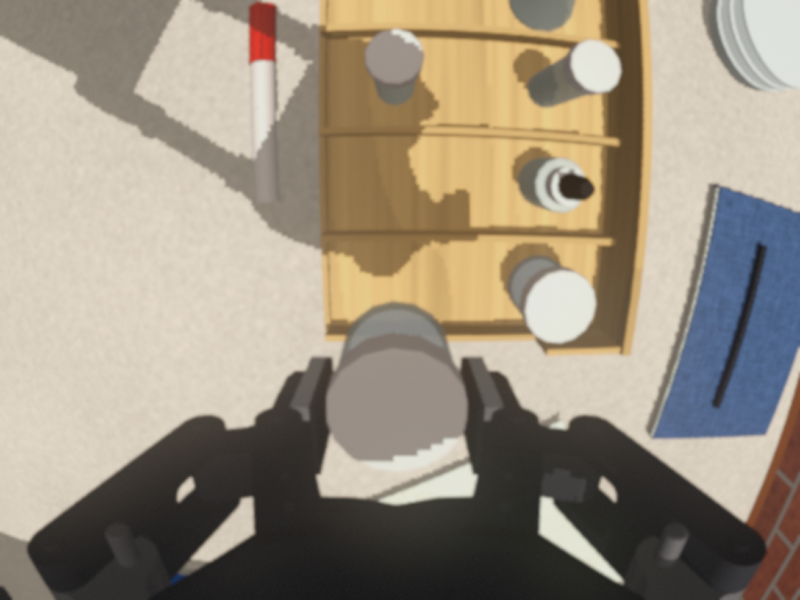

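Jar is upright in the grip. The jar lane runs between the partition line (335–610, ~237) and the outer wall (~330). I'll measure those two to fix the lane centre.

```bash
python3 - <<'E'
from h import *
c=np.load("w4.npy",allow_pickle=True).item()
for p in((330,31),(615,44),(330,130),(615,140),(330,235),(608,240),(332,333),(480,325)): print(p,wz(c,np.array(p)/1.5625,.026).round(4))
E
```

```text
(330, 31) [ 0.5191 -0.1559  0.026 ]
(615, 44) [ 0.6948 -0.1587  0.026 ]
(330, 130) [ 0.5174 -0.2169  0.026 ]
(615, 140) [ 0.6921 -0.2217  0.026 ]
(330, 235) [ 0.5144 -0.2793  0.026 ]
(608, 240) [ 0.6889 -0.2856  0.026 ]
(332, 333) [ 0.5114 -0.3415  0.026 ]
(480, 325) [ 0.6049 -0.3391  0.026 ]
```

The lane centre at x≈0.553 comes out at y ≈ -0.3125 to -0.3155, so -0.3135 is well inside the 8 mm clearance. Lower now.

```bash
python3 -m jog '[{"dx":-3,"dy":-0.5,"dz":25,"ax":0,"ay":0,"az":0},{"dx":0,"dy":0,"dz":25,"ax":0,"ay":0,"az":0},{"dx":0,"dy":0,"dz":20,"ax":0,"ay":0,"az":0},{"dx":0,"dy":0,"dz":15,"ax":0,"ay":0,"az":0},{"dx":0,"dy":0,"dz":12,"ax":0,"ay":0,"az":0},{"dx":0,"dy":0,"dz":10,"ax":0,"ay":0,"az":0},{"dx":0,"dy":0,"dz":6,"ax":0,"ay":0,"az":0},{"dx":0,"dy":0,"dz":3,"ax":0,"ay":0,"az":0},{"dx":0,"dy":0,"dz":0,"ax":0,"ay":0,"az":0},{"dx":0,"dy":0,"dz":0,"ax":0,"ay":0,"az":0},{"dx":0,"dy":0,"dz":0,"ax":0,"ay":0,"az":0}]'; python3 go.py 0.553 -0.3135 0.0547 88.2
```

```text
time: 20.83
tool_pos: [0.5535, -0.315, 0.2156]
tcp_rot: [2.256, 2.183, 0.001]
wrist_force: [0.1, -0.2, -0.8]
width: 0.493
grip_force: 50.9
turn [ 0.1   0.06 -0.08] shift [ 1.4 -0.5  6.2] pos [ 0.5535 -0.315   0.2156] t 20.83 w 0.493 grip 50.9 F [ 0.1 -0.2 -0.8]
```

```bash
python3 -m jog '[{"dx":1,"dy":0,"dz":3,"ax":0,"ay":0,"az":0},{"dx":0,"dy":0,"dz":2,"ax":0,"ay":0,"az":0},{"dx":0,"dy":0,"dz":1,"ax":0,"ay":0,"az":0},{"dx":0,"dy":0,"dz":0,"ax":0,"ay":0,"az":0},{"dx":0,"dy":0,"dz":0,"ax":0,"ay":0,"az":0}]'
```

```text
time: 21.25
tool_pos: [0.5532, -0.3138, 0.2094]
tcp_rot: [2.257, 2.184, 0.0]
wrist_force: [-1.7, 0.4, 5.5]
width: 0.496
grip_force: 51.3
```

```bash
python3 -m jog '[{"dx":0,"dy":0,"dz":0,"ax":0,"ay":0,"az":0},{"dx":0,"dy":0,"dz":0,"ax":0,"ay":0,"az":0},{"dx":0,"dy":0,"dz":0,"ax":0,"ay":0,"az":0},{"dx":0,"dy":0,"dz":0,"ax":0,"ay":0,"az":0},{"dx":0,"dy":0,"dz":0,"ax":0,"ay":0,"az":0},{"dx":0,"dy":0,"dz":0,"ax":0,"ay":0,"az":0}]' 0.85;python3 -m jog '[{"dx":0,"dy":0,"dz":-10,"ax":0,"ay":0,"az":0},{"dx":0,"dy":0,"dz":-25,"ax":0,"ay":0,"az":0},{"dx":0,"dy":0,"dz":-25,"ax":0,"ay":0,"az":0},{"dx":0,"dy":0,"dz":-25,"ax":0,"ay":0,"az":0},{"dx":0,"dy":0,"dz":-25,"ax":0,"ay":0,"az":4.3},{"dx":0,"dy":0,"dz":-10,"ax":0,"ay":0,"az":4.2},{"dx":20,"dy":-2,"dz":0,"ax":0,"ay":0,"az":0},{"dx":35,"dy":-2,"dz":0,"ax":0,"ay":0,"az":0},{"dx":35,"dy":-2,"dz":0,"ax":0,"ay":0,"az":0},{"dx":35,"dy":-2,"dz":0,"ax":0,"ay":0,"az":0},{"dx":35,"dy":-2,"dz":0,"ax":0,"ay":0,"az":0},{"dx":35,"dy":-2,"dz":0,"ax":0,"ay":0,"az":0},{"dx":35,"dy":-2,"dz":0,"ax":0,"ay":0,"az":0},{"dx":35,"dy":-2,"dz":0,"ax":0,"ay":0,"az":0},{"dx":35,"dy":-2,"dz":0,"ax":0,"ay":0,"az":0},{"dx":35,"dy":-2,"dz":0,"ax":0,"ay":0,"az":0},{"dx":35,"dy":-2,"dz":0,"ax":0,"ay":0,"az":0},{"dx":35,"dy":-2,"dz":0,"ax":0,"ay":0,"az":0}]'; python3 go.py 0.623 0.287 0.070 79.7
```

```text
time: 21.75
tool_pos: [0.553, -0.3136, 0.2082]
tcp_rot: [-2.257, -2.185, 0.0]
wrist_force: [0.4, 0.6, -0.2]
width: 0.852
grip_force: 0.0
time: 23.25
tool_pos: [0.6023, 0.0909, 0.3296]
tcp_rot: [2.413, 2.011, 0.001]
wrist_force: [1.1, -0.5, -0.6]
width: 0.845
grip_force: 0.0
turn [ 0.06 -0.02 -0.07] shift [196.7 -14.7 104.9] pos [0.6023 0.0909 0.3296] t 23.25 w 0.845 grip 0.0 F [ 1.1 -0.5 -0.6]
```

```bash
python3 -m jog '[{"dx":36,"dy":-3,"dz":0,"ax":0,"ay":0,"az":0},{"dx":36,"dy":-3,"dz":0,"ax":0,"ay":0,"az":0},{"dx":36,"dy":-3,"dz":0,"ax":0,"ay":0,"az":0},{"dx":36,"dy":-3,"dz":0,"ax":0,"ay":0,"az":0},{"dx":30,"dy":-2,"dz":0,"ax":0,"ay":0,"az":0},{"dx":18,"dy":0,"dz":0,"ax":0,"ay":0,"az":0},{"dx":0,"dy":0,"dz":0,"ax":0,"ay":0,"az":0},{"dx":0,"dy":0,"dz":0,"ax":0,"ay":0,"az":0},{"dx":0,"dy":0,"dz":0,"ax":0,"ay":0,"az":0}]'; python3 go.py 0.623 0.287 0.070 79.7;  python3 - <<'E'
from h import *
T=cam("top")["img"][150:300,210:410,::-1]; W=wcam(); W=W["img"][:,:,::-1]
cv2.imwrite("pics/p5.png",np.hstack([cv2.resize(T,(400,300),interpolation=2),cv2.resize(W,(400,300),interpolation=2)]))
E
```

```text
time: 24.0
tool_pos: [0.6231, 0.2795, 0.3285]
tcp_rot: [2.413, 2.011, -0.002]
wrist_force: [-0.1, -0.0, -0.3]
width: 0.854
grip_force: 0.0
turn [-0.01  0.06 -0.08] shift [  7.4  -1.5 103.8] pos [0.6231 0.2795 0.3285] t 24.0 w 0.854 grip 0.0 F [-0.1 -0.  -0.3]
```

View pics/p5.png

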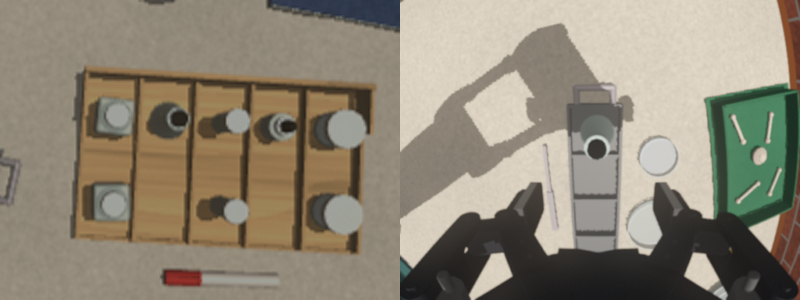

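The jar stands in its front place (crop 343,214), and the flask is between the fingers, 7 mm further along tool x. Descend onto its neck.

```bash
python3 -m jog '[{"dx":7,"dy":-1.5,"dz":10,"ax":0,"ay":0,"az":0},{"dx":0,"dy":0,"dz":25,"ax":0,"ay":0,"az":0},{"dx":0,"dy":0,"dz":25,"ax":0,"ay":0,"az":0},{"dx":0,"dy":0,"dz":20,"ax":0,"ay":0,"az":0},{"dx":0,"dy":0,"dz":15,"ax":0,"ay":0,"az":0},{"dx":0,"dy":0,"dz":7,"ax":0,"ay":0,"az":0},{"dx":0,"dy":0,"dz":0,"ax":0,"ay":0,"az":0},{"dx":0,"dy":0,"dz":0,"ax":0,"ay":0,"az":0},{"dx":0,"dy":0,"dz":0,"ax":0,"ay":0,"az":0}]'; python3 go.py 0.623 0.287 0.070 79.7; python3 -m jog '[{"dx":0,"dy":0,"dz":0,"ax":0,"ay":0,"az":0},{"dx":0,"dy":0,"dz":0,"ax":0,"ay":0,"az":0},{"dx":0,"dy":0,"dz":0,"ax":0,"ay":0,"az":0},{"dx":0,"dy":0,"dz":0,"ax":0,"ay":0,"az":0},{"dx":0,"dy":0,"dz":0,"ax":0,"ay":0,"az":0},{"dx":0,"dy":0,"dz":0,"ax":0,"ay":0,"az":0},{"dx":0,"dy":0,"dz":0,"ax":0,"ay":0,"az":0},{"dx":0,"dy":0,"dz":0,"ax":0,"ay":0,"az":0}]' 0 50; python3 go.py 0.558 -0.122 0.190 88.2
```

```text
time: 24.85
tool_pos: [0.6238, 0.2878, 0.2281]
tcp_rot: [2.413, 2.011, 0.004]
wrist_force: [0.4, 0.1, 0.4]
width: 0.851
grip_force: 0.0
turn [ 0.13 -0.08 -0.09] shift [-1.  -0.6  3.4] pos [0.6238 0.2878 0.2281] t 24.85 w 0.851 grip 0.0 F [0.4 0.1 0.4]
time: 25.52
tool_pos: [0.6232, 0.2878, 0.2275]
tcp_rot: [2.413, 2.011, 0.002]
wrist_force: [-1.5, -1.1, 5.1]
width: 0.25
grip_force: 48.7
turn [ 0.05 -0.04 -8.57] shift [-411.7  -52.3 -117.2] pos [0.6232 0.2878 0.2275] t 25.52 w 0.25 grip 48.7 F [-1.5 -1.1  5.1]
```

```bash
python3 -m jog '[{"dx":0,"dy":0,"dz":-10,"ax":0,"ay":0,"az":0},{"dx":0,"dy":0,"dz":-25,"ax":0,"ay":0,"az":0},{"dx":0,"dy":0,"dz":-25,"ax":0,"ay":0,"az":0},{"dx":0,"dy":0,"dz":-25,"ax":0,"ay":0,"az":0},{"dx":0,"dy":0,"dz":-25,"ax":0,"ay":0,"az":-4.3},{"dx":0,"dy":0,"dz":-10,"ax":0,"ay":0,"az":-4.2},{"dx":-20,"dy":-2,"dz":0,"ax":0,"ay":0,"az":0},{"dx":-35,"dy":-4.5,"dz":0,"ax":0,"ay":0,"az":0},{"dx":-35,"dy":-4.5,"dz":0,"ax":0,"ay":0,"az":0},{"dx":-35,"dy":-4.5,"dz":0,"ax":0,"ay":0,"az":0},{"dx":-35,"dy":-4.5,"dz":0,"ax":0,"ay":0,"az":0},{"dx":-35,"dy":-4.5,"dz":0,"ax":0,"ay":0,"az":0},{"dx":-35,"dy":-4.5,"dz":0,"ax":0,"ay":0,"az":0},{"dx":-35,"dy":-4.5,"dz":0,"ax":0,"ay":0,"az":0},{"dx":-35,"dy":-4.5,"dz":0,"ax":0,"ay":0,"az":0},{"dx":-35,"dy":-4.5,"dz":0,"ax":0,"ay":0,"az":0},{"dx":-35,"dy":-4.5,"dz":0,"ax":0,"ay":0,"az":0},{"dx":-25,"dy":-4,"dz":0,"ax":0,"ay":0,"az":0},{"dx":-15,"dy":-2,"dz":0,"ax":0,"ay":0,"az":0},{"dx":0,"dy":0,"dz":0,"ax":0,"ay":0,"az":0}]'; python3 -m jog '[{"dx":0,"dy":0,"dz":0,"ax":0,"ay":0,"az":0},{"dx":0,"dy":0,"dz":0,"ax":0,"ay":0,"az":0}]' >/dev/null; python3 go.py 0.558 -0.122 0.0748 88.2; python3 - <<'E'
from h import *
W=wcam(); np.save("w6.npy",W,allow_pickle=True)
cv2.imwrite("pics/p6.png",cv2.resize(W["img"][:,:,::-1],(800,600),interpolation=2))
E
```

```text
time: 27.18
tool_pos: [0.5558, -0.1233, 0.3465]
tcp_rot: [2.261, 2.18, -0.002]
wrist_force: [0.6, 0.3, -0.8]
width: 0.252
grip_force: 48.9
turn [-0.01 -0.04 -0.08] shift [ -2.    1.5 116.9] pos [ 0.5565 -0.1199  0.3464] t 27.35 w 0.251 grip 48.9 F [1.2 0.4 0.1]
```

View pics/p6.png

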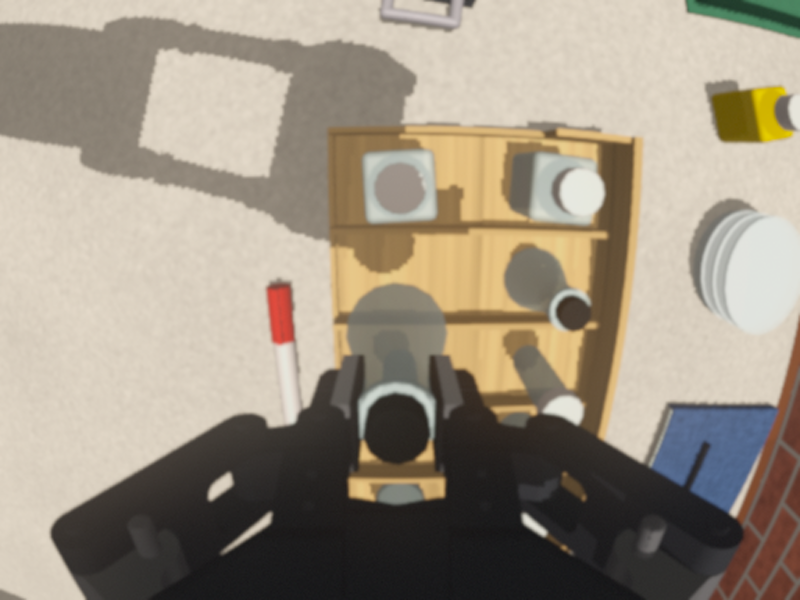

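The flask hangs upright in the grip, with the flask lane between the partition lines at rows 228 and 321. I'll check that lane's centre while descending partway, still above the partitions.

```bash
python3 - <<'E'
from h import *
c=np.load("w6.npy",allow_pickle=True).item()
for p in((335,227),(600,235),(335,320),(595,325)): print(p,wz(c,np.array(p)/1.5625,.026).round(4))
E
python3 -m jog '[{"dx":-1.5,"dy":1.5,"dz":25,"ax":0,"ay":0,"az":0},{"dx":0,"dy":0,"dz":25,"ax":0,"ay":0,"az":0},{"dx":0,"dy":0,"dz":20,"ax":0,"ay":0,"az":0},{"dx":0,"dy":0,"dz":10,"ax":0,"ay":0,"az":0},{"dx":0,"dy":0,"dz":0,"ax":0,"ay":0,"az":0},{"dx":0,"dy":0,"dz":0,"ax":0,"ay":0,"az":0},{"dx":0,"dy":0,"dz":0,"ax":0,"ay":0,"az":0}]'; python3 go.py 0.558 -0.122 0.0748 88.2
```

```text
(335, 227) [ 0.5185 -0.0864  0.026 ]
(600, 235) [ 0.6934 -0.0947  0.026 ]
(335, 320) [ 0.5145 -0.148   0.026 ]
(595, 325) [ 0.695  -0.1587  0.026 ]
time: 27.98
tool_pos: [0.5589, -0.1217, 0.2679]
tcp_rot: [2.255, 2.184, 0.002]
wrist_force: [0.7, 0.4, -0.4]
width: 0.253
grip_force: 48.9
turn [ 0.13  0.03 -0.03] shift [-0.4 -0.9 38.4] pos [ 0.5589 -0.1217  0.2679] t 27.98 w 0.253 grip 48.9 F [ 0.7  0.4 -0.4]
```

```bash
python3 -m jog '[{"dx":1,"dy":-0.5,"dz":14,"ax":0,"ay":0,"az":0},{"dx":0,"dy":0,"dz":10,"ax":0,"ay":0,"az":0},{"dx":0,"dy":0,"dz":6,"ax":0,"ay":0,"az":0},{"dx":0,"dy":0,"dz":4,"ax":0,"ay":0,"az":0},{"dx":0,"dy":0,"dz":2,"ax":0,"ay":0,"az":0},{"dx":0,"dy":0,"dz":0,"ax":0,"ay":0,"az":0},{"dx":0,"dy":0,"dz":0,"ax":0,"ay":0,"az":0},{"dx":0,"dy":0,"dz":0,"ax":0,"ay":0,"az":0}]'
```

```text
time: 28.65
tool_pos: [0.5578, -0.1211, 0.231]
tcp_rot: [2.257, 2.184, 0.001]
wrist_force: [0.0, -0.2, -1.2]
width: 0.254
grip_force: 48.9
```

```bash
python3 -m jog '[{"dx":0,"dy":0,"dz":1,"ax":0,"ay":0,"az":0},{"dx":0,"dy":0,"dz":0.8,"ax":0,"ay":0,"az":0},{"dx":0,"dy":0,"dz":0,"ax":0,"ay":0,"az":0},{"dx":0,"dy":0,"dz":0,"ax":0,"ay":0,"az":0}]'; python3 -m jog '[{"dx":0,"dy":0,"dz":0,"ax":0,"ay":0,"az":0},{"dx":0,"dy":0,"dz":0,"ax":0,"ay":0,"az":0},{"dx":0,"dy":0,"dz":0,"ax":0,"ay":0,"az":0},{"dx":0,"dy":0,"dz":0,"ax":0,"ay":0,"az":0},{"dx":0,"dy":0,"dz":0,"ax":0,"ay":0,"az":0},{"dx":0,"dy":0,"dz":0,"ax":0,"ay":0,"az":0}]' 0.8; python3 -m jog '[{"dx":0,"dy":0,"dz":-10,"ax":0,"ay":0,"az":0},{"dx":0,"dy":0,"dz":-25,"ax":0,"ay":0,"az":0},{"dx":0,"dy":0,"dz":-25,"ax":0,"ay":0,"az":0},{"dx":0,"dy":0,"dz":-25,"ax":0,"ay":0,"az":0},{"dx":0,"dy":0,"dz":-25,"ax":0,"ay":0,"az":0},{"dx":30,"dy":0,"dz":-10,"ax":0,"ay":0,"az":0},{"dx":35,"dy":0,"dz":0,"ax":0,"ay":0,"az":0},{"dx":35,"dy":0,"dz":0,"ax":0,"ay":0,"az":0},{"dx":35,"dy":0,"dz":0,"ax":0,"ay":0,"az":0},{"dx":35,"dy":0,"dz":0,"ax":0,"ay":0,"az":0},{"dx":30,"dy":0,"dz":0,"ax":0,"ay":0,"az":0},{"dx":0,"dy":0,"dz":0,"ax":0,"ay":0,"az":0},{"dx":0,"dy":0,"dz":0,"ax":0,"ay":0,"az":0},{"dx":0,"dy":0,"dz":0,"ax":0,"ay":0,"az":0}]'; python3 - <<'E'
from h import *
T=cam("top")["img"][150:300,210:410,::-1]; S=cam("scene")["img"][160:340,90:290,::-1]
cv2.imwrite("pics/p7.png",np.hstack([cv2.resize(T,(400,300),interpolation=2),cv2.resize(S,(400,360),interpolation=2)[:300]]))
E
```

```text
time: 28.98
tool_pos: [0.5579, -0.1211, 0.2295]
tcp_rot: [2.257, 2.184, 0.001]
wrist_force: [-1.8, 0.0, 4.5]
width: 0.25
grip_force: 49.3
time: 29.48
tool_pos: [0.5575, -0.1209, 0.2285]
tcp_rot: [-2.257, -2.185, 0.0]
wrist_force: [0.3, -0.1, -0.8]
width: 0.795
grip_force: 0.0
time: 30.65
tool_pos: [0.564, 0.0789, 0.3492]
tcp_rot: [2.256, 2.185, -0.0]
wrist_force: [-0.4, -0.5, -0.6]
width: 0.8
grip_force: 0.0
```

View pics/p7.png

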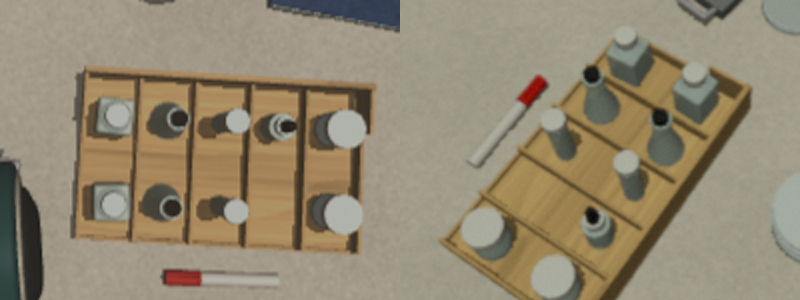

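Both views show all four containers upright in the front places, each in front of its partner: bottle (112,205), flask (170,208), tube (236,211) and jar (343,214). The partners have not moved and the gripper is clear.

```bash
python3 -c "
from workcell import bot; print(bot.finish_job())"
```

```text
the job is handed in; nothing more can be done
None
```

The job is handed in: bottle, flask, tube and jar stand upright in the front places of their partners' lanes in the final pictures, with the partners unmoved; the judge's verdict was not shown.

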